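Put the desk things back in their inset trays

TASK

Tidy the desk: put the stapler, the square note holder, the round paper-clip tub and the pencil sharpener each into the wooden tray whose recess matches its shape and size, standing upright and flat on the recess floor, not propped on the rim. Leave the coffee cup and the computer mouse where they are.

Things in the scene. Friction and masses are not known exactly. Their poses are not given: they have to be found in the camera images.
- stapler: Desk stapler, mostly black, a closed bar 120 mm long (its own y axis), 34 mm wide (its own x axis) and 49 mm high; its flat vertical sides can be gripped from 17 to 41 mm above its underside; between 10 and 17 mm they are set back 4 mm, and the grey thumb plate on top (from 41 mm up) is 28 mm wide. It stands upright on the desk, its long side within 0.35 rad of the world's y axis. About 0.25 kg. Loose. Origin at the centre of its underside, z up.
- note_box: Square grey plastic holder full of white note paper, 58 x 58 mm (sides along its own x and y axes) and 42 mm high, plus 5 mm of paper on top; its x axis is within 0.35 rad of the world's x axis. About 0.2 kg. Loose. Origin at the centre of its underside, z up.
- clip_tub: Round black plastic paper-clip tub, upright solid cylinder 64 mm in diameter and 42 mm high, steel clips on a dark disc on top. About 0.12 kg. Loose. Origin at the centre of its underside, z up.
- sharpener: Round grey pencil sharpener with a steel band, upright cylinder 42 mm in diameter and 48 mm high, with a small pencil hole in the top. About 0.09 kg. Loose. Origin at the centre of its underside, z up.
- long_tray: Long inset tray for the stapler: rectangular recess 136 mm along its own y axis and 50 mm along its own x axis, outside 152 x 66 mm; its long side is within 0.35 rad of the world's y axis. Fixed to the desk, light wood with a grey recess floor. Origin at the centre of its underside, on the desk; the recess is centred on it, its floor 4 mm above the desk and the top of its rim 10 mm above the desk; rim 8 mm wide.
- square_tray: Square inset tray for the note holder: recess 74 x 74 mm along its own x and y axes, outside 90 x 90 mm, turned up to 0.35 rad. Fixed to the desk, light wood with a grey recess floor. Origin at the centre of its underside, on the desk; the recess is centred on it, its floor 4 mm above the desk and the top of its rim 10 mm above the desk; rim 8 mm wide.
- large_round_tray: Larger round inset tray, for the clip tub: recess 80 mm in diameter, outside 96 mm. Fixed to the desk, light wood with a grey recess floor. Origin at the centre of its underside, on the desk; the recess is centred on it, its floor 4 mm above the desk and the top of its rim 10 mm above the desk; rim 8 mm wide.
- small_round_tray: Smaller round inset tray, for the pencil sharpener: recess 58 mm in diameter, outside 74 mm. Fixed to the desk, light wood with a grey recess floor. Origin at the centre of its underside, on the desk; the recess is centred on it, its floor 4 mm above the desk and the top of its rim 10 mm above the desk; rim 8 mm wide.
- cup: Bystander: white espresso cup, 64 mm in diameter and 56 mm high, with a handle on its own +y side. Stays where it is. Origin at the centre of its underside.
- mouse: Bystander: black computer mouse, 100 mm (its own x axis) x 58 mm x 34 mm high. Stays where it is. Origin at the centre of its underside.
Things that resemble listed ones, but are neither listed nor needed, are in the scene too. What is shaped like the sharpener but orange is not meant. Leave any green or purple look-alike of the note_box alone.

How it is judged:
At the end, for the whole second after the job is handed in: Each thing is in its own matching tray, centred within 12.5 mm of the tray's centre, its underside 1 to 7.5 mm above the tray's underside (on the floor at 4 mm, not on the rim at 10 mm), upright within 0.035 rad, released and at rest (under 0.02 m/s) (horizontal distance between stapler and long_tray below 0.0125 m and z of stapler in the frame of long_tray between 0.001 and 0.0075 m and angle between each of stapler, note_box, clip_tub, sharpener's own z axis and vertical below 0.035 rad and linear speed of each of stapler, note_box, clip_tub, sharpener below 0.02 m/s and contact force between each of stapler, note_box, clip_tub, sharpener and the fingers below 0.05 N and horizontal distance between note_box and square_tray below 0.0125 m and z of note_box in the frame of square_tray between 0.001 and 0.0075 m and horizontal distance between clip_tub and large_round_tray below 0.0125 m and z of clip_tub in the frame of large_round_tray between 0.001 and 0.0075 m and horizontal distance between sharpener and small_round_tray below 0.0125 m and z of sharpener in the frame of small_round_tray between 0.001 and 0.0075 m); the robot touches nothing.
It fails at once if the coffee cup is shoved or lifted more than 30 mm from its place (distance of cup from where it was at the start of the episode above 0.03 m).
It fails at once if the computer mouse is shoved or lifted more than 30 mm from its place (distance of mouse from where it was at the start of the episode above 0.03 m).
It also fails if it takes over 115 s, if anything falls off the work surface, if the arm or the gripper's body presses on something with over 40 N, if the wrist force passes 120 N, or if a joint passes its speed limit or range.

ROBOT

A 7-joint arm with a two-finger parallel gripper is mounted at the origin on the work surface. World frame = base frame: x ahead of the robot, y to its left, z up, the work surface at z = 0. Lengths are in m, angles in rad, forces in N, time in s.
With the tool pointing down it reaches from about 0.4 to 0.9 m from the base axis. Payload 5.6 kg.
Tool frame: the origin (TCP) lies midway between the tips of the shut fingers; the grasp point (between the pads) lies 19 mm behind it; y points along the fingers, z is the direction in which the jaws open and shut, and the axes are right-handed (so a half turn about y gives the same grasp; the last joint's range is limited). The gripper opens to 92 mm and grips with 3 to 60 N. Pads are 20 mm wide; open, the fingers measure 128 mm over their backs; the gripper's body (75 mm by 189 mm) begins 69 mm behind the grasp point.
Start: joints at [1.067, 0.468, -0.012, 1.603, 0.006, 1.071, -0.056], TCP at [0.289, -0.582, 0.215] pointing down, gripper open.
Joint ranges: [-2.53, 2.53], [-0.31, 2.02], [-1.57, 1.55], [0.28, 2.44], [-1.29, 4.43], [0.15, 1.84], [-2.92, 2.92]. Speed limits (rad/s): [2.57, 2.57, 3.14, 3.14, 3.14, 3.14, 3.14].

INTERFACE

Orientations are given as a 3x3 rotation matrix whose columns are the frame's x, y, z axes.
In Python, from station import env, effector, solver, viewer, workorder, search_frame, tip_of gives the robot as it stands. Calls block until the motion is done:
- env.reach(position, orientation): joint-space move of the TCP to a pose.
- env.movel(position, frame=None, rate=0.15): straight line of the TCP; frame=None keeps the orientation; rate is the mean speed in m/s.
- env.goto_joints(angles): joint-space move.
- effector.release() and effector.grasp(squeeze=None): open the fingers fully, or close them until they stop; squeeze is the grip in N (None keeps the last).
- env.pause(seconds).
- solver.inverse_kinematics(position, orientation): joint angles nearest the present ones, or None.
- env.sense(): the state.
- viewer.read_camera(name): name is "scene" or "side" or "wrist"; returns (picture, depth): 384x512x3 uint8, red, green, blue; 384x512 float32, m along the optical axis (not along the pixel's ray), 0 where there is no reading.
- viewer.camera_info(name): a dict with "intrinsics" (3x3 intrinsics, pixels), "eye" and "rotation" of the camera in the world; the wrist camera has in their place "T_tool_cam" (4x4, takes a point from camera to tool coordinates, whose origin is the TCP and whose axes are the tool frame's). Camera axes: x right, y up, looking along -z (the intrinsics and any distortion apply to the point x, -y, -z); pixel columns grow to the right and rows downward; lengths in m; the calibration is good to about 2 mm. A picture is of the moment at which its call begins: read the wrist's pose just before it. camera_info takes no time and is no camera call.
A pose or a line that the arm cannot do raises env.PlanningError and nothing moves.
- workorder.finish_job(): hands the job in, once; it reports no verdict.
Trained networks look in the newest picture that a camera, given by its name, has taken for a name from the list of things; names that differ only in an ending like _2 or _b are one class to them, and where a whole thing is asked for, a point or a joint stands for the part that bears it (a point fixed in the world has none). Each returns a list of dicts, best first, with "score" (0 to 1); they miss things now and then, are a little off and sometimes report something else, mostly with a low value. They report only what shows in the picture. A call takes as long as a camera call. They do not tell look-alikes from the thing itself.
- search_frame(camera, name): "at" ([x, y, z] in m, in world coordinates, good to about 4 mm: the middle of the surface that is visible of it).
- tip_of(camera, name): "at" ([x, y, z] in m, in world coordinates, good to about 4 mm: a listed point, or the origin of a listed thing).
The state is a dict: "t": time; "joint_positions": joint angles; "joint_velocities": joint speeds; "tau": joint torques, N m; "ee_pos": TCP position; "tcp_rot": TCP orientation; "wrist_force": force on the tool from outside, world axes, zero at the start; "moment": the same for the moment, N m; "gripper_width": finger opening in m.
Only numpy, scipy, OpenCV 4.12 (cv2) and the standard library are available. Lean on these libraries where they do the work, as an engineer would, in place of code of your own. Each camera call takes 0.05 s, during which the arm holds its last target. There are 200 camera calls.

## Working session

There is one attempt and no reset: what is moved stays moved. The work goes in short steps, each a Python script; the robot and the scene stay as the last script left them, time stands still between calls to the robot, and variables do not carry over. Pictures are saved under pics/ and viewed, about 12 in all and at most 16, crops included, and the job is handed in when it is done.

```bash
ls; mkdir -p pics; python3 - <<'E'
from station import *
import cv2
s=env.sense();print(s['t'],s['ee_pos'],s['tcp_rot'],s['gripper_width'])
for c in ['scene','side']:
    im,d=viewer.read_camera(c);cv2.imwrite(f'pics/{c}0.png',cv2.resize(im[:,:,::-1],(800,600)))
    print(c,viewer.camera_info(c))
    for n in ['stapler','note_box','clip_tub','sharpener','long_tray','square_tray','large_round_tray','small_round_tray','cup','mouse']:
        print(n,[(round(r['score'],2),[round(float(v),3) for v in r['at']]) for r in tip_of(c,n)[:4]])
print(viewer.camera_info('wrist'))
E
```

```text
pics
0.0 [ 0.28871943 -0.58170896  0.21364361] [[-8.95724892e-01 -8.81022911e-04  4.44607852e-01]
 [-4.44608708e-01  1.50233355e-03 -8.95723640e-01]
 [ 1.21203757e-04 -9.99998483e-01 -1.73738802e-03]] 0.0917523525287864
scene {'intrinsics': array([[424.85944024,   0.        , 259.75453307],
       [  0.        , 424.85944024, 188.23391576],
       [  0.        ,   0.        ,   1.        ]]), 'eye': array([ 1.15182741, -0.16389447,  0.95648248]), 'rotation': array([[ 0.23515905, -0.77867098,  0.58169728],
       [ 0.97195542,  0.18734824, -0.14213833],
       [ 0.00169903,  0.59880894,  0.80089011]])}
stapler [(0.84, [0.609, -0.347, 0.001])]
note_box [(0.93, [0.331, -0.109, -0.005]), (0.86, [0.598, -0.172, -0.001]), (0.82, [0.304, -0.318, -0.001])]
clip_tub [(0.91, [0.437, -0.352, 0.005])]
sharpener [(0.85, [0.631, 0.253, 0.003]), (0.8, [0.607, 0.171, -0.0]), (0.71, [0.701, 0.175, 0.001])]
long_tray [(0.95, [0.608, 0.011, -0.002]), (0.42, [0.446, 0.011, 0.0])]
square_tray [(0.61, [0.447, 0.01, -0.001]), (0.27, [0.439, -0.351, 0.003])]
large_round_tray [(0.65, [0.45, -0.169, -0.001]),
[... 1010 characters left out ...]
])]
large_round_tray [(0.9, [0.441, 0.178, 0.004])]
small_round_tray [(0.84, [0.604, 0.351, -0.001])]
cup [(0.77, [0.45, -0.172, -0.001])]
mouse [(0.92, [0.437, 0.353, 0.0])]
{'intrinsics': array([[266.3907518 ,   0.        , 252.1443896 ],
       [  0.        , 266.3907518 , 191.36006596],
       [  0.        ,   0.        ,   1.        ]]), 'T_tool_cam': array([[-6.25981843e-04, -9.67212224e-01, -2.53968741e-01,
        -7.02232426e-02],
       [ 1.46500579e-03,  2.53967631e-01, -9.67211609e-01,
        -1.70553587e-01],
       [ 9.99998731e-01, -9.77522581e-04,  1.25799239e-03,
         1.25809724e-03],
       [ 0.00000000e+00,  0.00000000e+00,  0.00000000e+00,
         1.00000000e+00]])}
```

View pics/scene0.png

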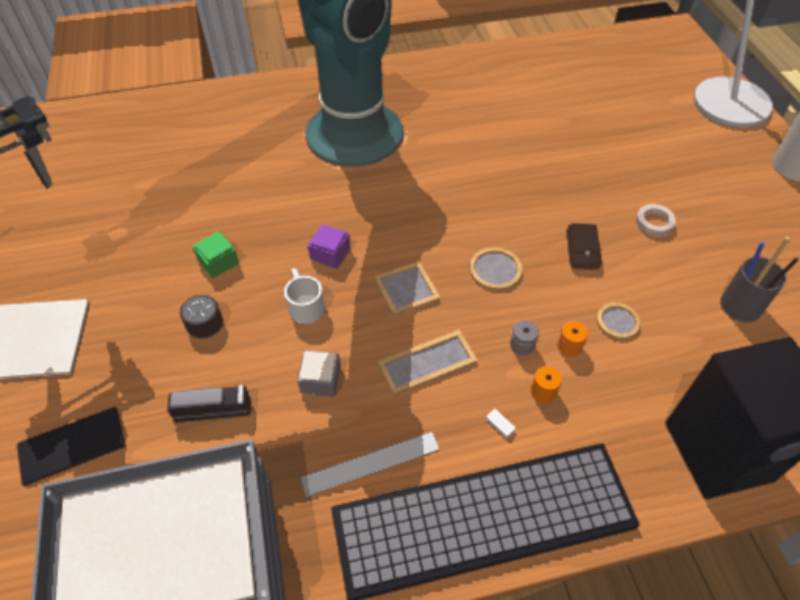

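View pics/side0.png

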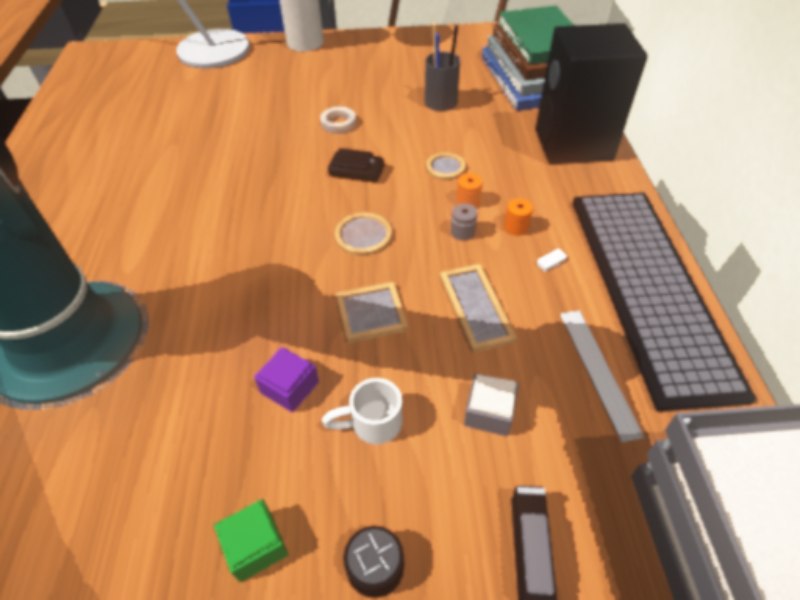

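Candidates in the scene picture:
- **Sharpener:** grey at (525,337), orange at (573,338) and (547,383). I choose the grey one, at world (0.607, 0.172).
- **Note_box:** grey/white at (319,372), green at (215,253), purple at (330,245). I choose the grey one, at (0.597, -0.171).
- **Stapler:** at (208,402). The phone at (72,445) could be mistaken for it.
- **Clip tub:** at (202,316).

Next I take closer wrist views to measure poses.

```bash
cat > h.py <<'E'
from station import *
import numpy as np, cv2
def R(a):  # jaws along world angle a, tool down
    c,s=np.cos(a),np.sin(a); return np.array([[s,0,c],[-c,0,s],[0,-1,0.]])
def jaw(a,pos):  # choose the half turn with the smaller joint travel
    q0=np.array(env.sense()['joint_positions']); best=None
    for k in (0,np.pi,-np.pi):
        q=solver.inverse_kinematics(pos,R(a+k))
        if q is not None and (best is None or abs(np.array(q)-q0).max()<best[0]): best=(abs(np.array(q)-q0).max(),R(a+k))
    return best[1]
def look():
    s=env.sense(); im,d=viewer.read_camera('wrist'); c=viewer.camera_info('wrist'); K=c['intrinsics']
    v,u=np.mgrid[:384,:512]
    P=np.stack([(u-K[0,2])/K[0,0]*d,-(v-K[1,2])/K[1,1]*d,-d,np.ones_like(d)],-1)
    T=np.eye(4);T[:3,:3]=s['tcp_rot'];T[:3,3]=s['ee_pos']
    W=(P@(T@c['T_tool_cam']).T)[...,:3]; W[d==0]=np.nan
    return im,W
def blob(mask,W,c):
    n,l=cv2.connectedComponents(mask.astype(np.uint8)); p=None
    i=np.argmax(np.bincount(l[mask])) if mask.any() else 0
    p=W[l==i] if i else np.zeros((0,3))
    if len(p)<30: return None
    (x,y),(w,h),a=cv2.minAreaRect((p[:,:2]*1000).astype(np.float32))
    return dict(c=np.round([x/1e3,y/1e3],4).tolist(),size=(round(w),round(h)),ang=round(float((np.deg2rad(a)+np.pi/4)%(np.pi/2)-np.pi/4),3),z=np.round(np.nanpercentile(p[:,2],[5,50,95]),4).tolist(),n=len(p))
def obj(W,c,r=.08,lo=.015,hi=.065):
    return blob((np.hypot(W[...,0]-c[0],W[...,1]-c[1])<r)&(W[...,2]>lo)&(W[...,2]<hi),W,c)
def tray(im,W,c,r=.085):
    s=cv2.cvtColor(im,cv2.COLOR_RGB2HSV)[...,1]
    return blob((np.hypot(W[...,0]-c[0],W[...,1]-c[1])<r)&(s<80)&(W[...,2]<.02),W,c)
E
python3 - <<'E'
from h import *
V={'stapler':(.608,-.345),'clip_tub':(.437,-.353),'note_box':(.597,-.171)}
O=dict(V,sharpener=(.606,.172)); T=dict(long=(.607,.011),square=(.446,.01),large=(.441,.18),small=(.604,.352))
for i,c in enumerate([(.52,-.3),(.53,0),(.52,.24)]):
    p=[*c,.24]; env.reach(p,jaw(0,p)); im,W=look(); cv2.imwrite(f'pics/w{i}.png',im[:,:,::-1])
    print(i,env.sense()['t'],np.round(env.sense()['tcp_rot'][:,2],2), np.round(env.sense()['joint_positions'],2),'desk z',np.nanmedian(W[...,2]))
    for n,q in O.items():
        if abs(q[1]-c[1])<.2: print(n,obj(W,q))
    for n,q in T.items():
        if abs(q[1]-c[1])<.2: print(n,tray(im,W,q))
a=[cv2.imread(f'pics/w{i}.png') for i in range(3)]
b=np.zeros((600,800,3),np.uint8)
for i in range(3): b[(i//2)*300:(i//2)*300+300,(i%2)*400:(i%2)*400+400]=cv2.resize(a[i],(400,300))
cv2.imwrite('pics/m.png',b)
E
```

```text
0 2.5167 [ 1. -0. -0.] [ 0.74  0.39 -0.35  1.68  0.15  1.09  0.34] desk z 0.0020824726471077026
stapler {'c': [0.6087, -0.347], 'size': (119, 35), 'ang': -0.13, 'z': [0.0293, 0.0455, 0.05], 'n': 2000}
clip_tub {'c': [0.4373, -0.3497], 'size': (61, 63), 'ang': 0.762, 'z': [0.0264, 0.0431, 0.0448], 'n': 1572}
note_box {'c': [0.5941, -0.1718], 'size': (58, 58), 'ang': -0.348, 'z': [0.0337, 0.047, 0.0486], 'n': 2352}
1 3.7167 [ 1. -0. -0.] [ 0.36  0.29 -0.49  1.84  0.16  1.05 -0.2 ] desk z 0.0023641060506266742
note_box {'c': [0.5953, -0.1685], 'size': (53, 58), 'ang': -0.351, 'z': [0.0184, 0.0421, 0.048], 'n': 943}
sharpener {'c': [0.6082, 0.1705], 'size': (41, 41), 'ang': 0.398, 'z': [0.0255, 0.0482, 0.0498], 'n': 1236}
long {'c': [0.6047, 0.006], 'size': (50, 137), 'ang': 0.193, 'z': [0.003, 0.0044, 0.0058], 'n': 2863}
square {'c': [0.4456, 0.0086], 'size': (74, 75), 'ang': 0.176, 'z': [0.0033, 0.0045, 0.006], 'n': 2332}
large {'c': [0.4399, 0.1797], 'size': (77, 77), 'ang': -0.152, 'z': [0.0036, 0.005, 0.0064], 'n': 2832}
2 4.7167 [ 1. -0. -0.] [-0.02  0.38 -0.59  1.74  0.24  1.09 -0.69] desk z 0.0014690628381609783
sharpener {'c': [0.6062, 0.1731], 'size': (41, 36), 'ang': -0.407, 'z': [0.0207, 0.0479, 0.0495], 'n': 714}
large {'c': [0.4401, 0.1797], 'size': (77, 77), 'ang': 0.481, 'z': [0.0034, 0.0048, 0.0061], 'n': 1772}
small {'c': [0.6018, 0.3505], 'size': (55, 54), 'ang': 0.008, 'z': [0.0034, 0.0048, 0.0061], 'n': 1264}
```

View pics/m.png

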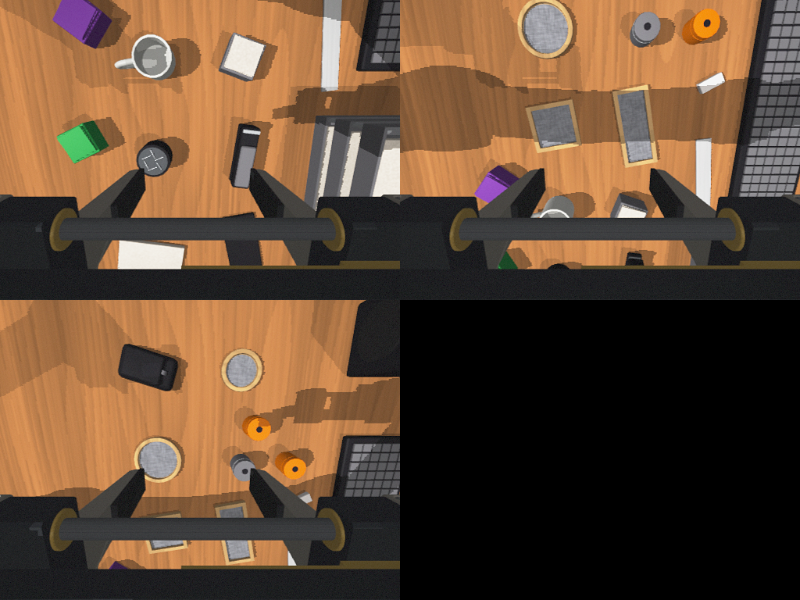

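The wrist views (upper left, upper right and lower left panels of the montage) confirm the choices:
- **Stapler:** (245,155), dark with a grey plate.
- **Note box:** (243,57), grey and white.
- **Tub:** (154,158).
- **Grey sharpener:** (243,467), with orange ones at (257,428) and (292,465).

All measured sizes match the descriptions. I pick the stapler first.

```bash
cat >> h.py <<'E'
def pickplace(src,a,dst,b,hg,width,squeeze=25):
    up=.16
    p=[*src,up]; env.reach(p,jaw(a,p)); env.movel([*src,hg],rate=.12); effector.grasp(squeeze)
    w=env.sense()['gripper_width']; print('width',w,'want',width)
    if abs(w-width)>.008: print('STOP');return
    env.movel([*src,up],rate=.15); print('lifted width',env.sense()['gripper_width'],env.sense()['wrist_force'])
    p=[*dst,up]; env.reach(p,jaw(b,p)); env.movel([*dst,.05],rate=.15); env.movel([*dst,hg+.005],rate=.05)
    s=env.sense(); print('down',s['ee_pos'],s['wrist_force'],s['gripper_width'])
    effector.release(); env.pause(.2); env.movel([*dst,up],rate=.15); print('t',env.sense()['t'])
E
python3 - <<'E'
from h import *
effector.release()
pickplace((.6087,-.347),-.13,(.6047,.006),.193,.012,.034)
im,W=look(); print(obj(W,(.6047,.006),.085)); cv2.imwrite('pics/s1.png',im[:,:,::-1])
E
```

```text
width 0.034109984900802325 want 0.034
lifted width 0.0338044888707518 [-0.03716708  0.09067582 -2.44725601]
down [0.60484005 0.0061671  0.01698164] [ 0.26166311  0.41904232 -2.32686081] 0.033706383017686324
t 15.7833
{'c': [0.6044, 0.0065], 'size': (34, 118), 'ang': 0.195, 'z': [0.0431, 0.0516, 0.0542], 'n': 3202}
```

View pics/s1.png

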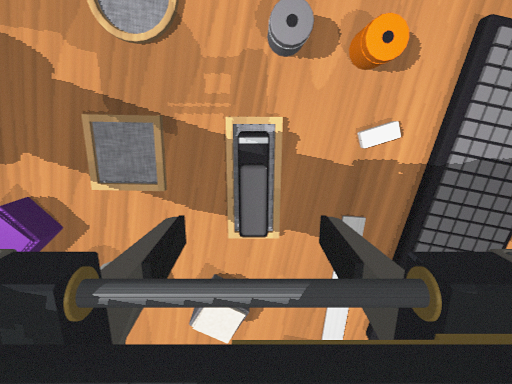

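The stapler sits in the long tray at (253,180), flat: its top is at about 0.053 m and its yaw is 0.195 against the tray's 0.193. Next are the other three.

```bash
sed -i "s/print('STOP');return/effector.release(); raise SystemExit('STOP')/" h.py; python3 - <<'E'
from h import *
pickplace((.595,-.1715),-.349,(.4456,.0088),.176,.011,.058)
im,W=look(); print(obj(W,(.4456,.0088))); 
pickplace((.4373,-.351),0,(.4405,.18),0,.010,.064)
im,W=look(); print(obj(W,(.4405,.18)))
pickplace((.607,.172),-.7,(.603,.351),0,.013,.042)
im,W=look(); print(obj(W,(.603,.351),.06))
E
```

```text
width 0.05753020966368165 want 0.058
lifted width 0.057676346215729174 [ 0.58191458  0.01718484 -2.35971311]
down [0.4457298  0.00893816 0.01600652] [ 0.57569886  0.23661052 -2.77537778] 0.05794971810801251
t 24.3333
{'c': [0.4454, 0.0088], 'size': (58, 58), 'ang': 0.176, 'z': [0.035, 0.051, 0.0524], 'n': 2868}
width 0.06385205868642505 want 0.064
lifted width 0.06374442844001849 [ 0.94563207 -0.30516703 -1.69091054]
down [0.44049859 0.18021106 0.01491633] [-0.63606079 -0.08486003 -1.64640284] 0.06373147711237315
t 34.3667
{'c': [0.4407, 0.1812], 'size': (63, 63), 'ang': -0.023, 'z': [0.044, 0.0472, 0.0488], 'n': 2661}
width 0.04171897930439791 want 0.042
lifted width 0.04125216086080167 [-0.10330853  0.10437859 -0.45450117]
down [0.60293548 0.35110123 0.01775242] [-1.42219149 -0.22422713 -0.86799941] 0.04123740433711582
t 43.025
{'c': [0.6031, 0.352], 'size': (41, 42), 'ang': 0.744, 'z': [0.0304, 0.0522, 0.0535], 'n': 1280}
```

Final check: I move the arm clear and look at the whole scene.

```bash
python3 - <<'E'
from h import *
p=[.52,.2,.3]; env.reach(p,jaw(0,p)); im,W=look()
for n,c in dict(large=(.4405,.18),small=(.603,.351)).items(): print(n,obj(W,c,.06))
p=[.45,-.4,.3]; env.reach(p,jaw(0,p)); env.pause(.5)
im,_=viewer.read_camera('scene'); cv2.imwrite('pics/end.png',cv2.resize(im[130:290,180:460,::-1],(800,457)))
for n in ['stapler','note_box','clip_tub','sharpener','cup','mouse']: print(n,[(round(r['score'],2),np.round(r['at'],3).tolist()) for r in tip_of('scene',n)[:3]])
print(env.sense()['t'])
E
```

```text
large {'c': [0.4409, 0.1813], 'size': (62, 63), 'ang': 0.755, 'z': [0.0333, 0.0472, 0.0489], 'n': 1276}
small {'c': [0.6019, 0.351], 'size': (41, 41), 'ang': -0.504, 'z': [0.0282, 0.0523, 0.054], 'n': 837}
stapler [(0.72, [0.603, 0.351, 0.001]), (0.39, [0.602, 0.352, 0.004])]
note_box [(0.73, [0.303, -0.316, -0.002]), (0.71, [0.448, 0.011, 0.004]), (0.7, [0.331, -0.108, -0.005])]
clip_tub [(0.64, [0.442, 0.181, 0.011]), (0.48, [0.432, 0.356, 0.0])]
sharpener [(0.85, [0.701, 0.178, -0.001]), (0.61, [0.602, 0.352, 0.004])]
cup [(0.72, [0.45, -0.17, 0.0])]
mouse [(0.47, [0.446, 0.011, 0.002])]
47.0333
```

View pics/end.png

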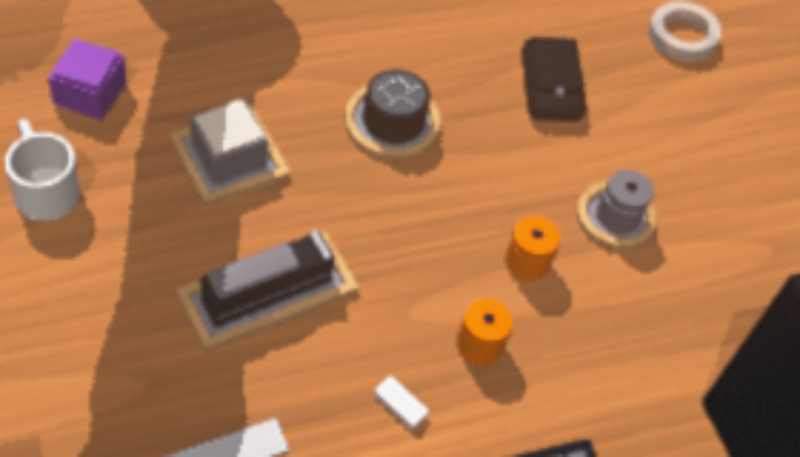

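The picture shows all four things upright in their trays: stapler (268,278), note box (230,140), tub (397,105) and sharpener (628,203). The cup (42,175) and mouse (553,78) have not moved.

```bash
python3 -c "
from station import *
workorder.finish_job()"
```

```text
the job is handed in; nothing more can be done
```

All four things are in their matching trays, and I handed the job in at about 47 s of the 115 s allowed. The hand-in gives no verdict, so what follows rests on my own checks.

- **Centring:** wrist-camera measurements after each placing put every thing within about 2 mm of its tray's centre.
- **Seating:** every top was about 4 to 5 mm above its own listed height. That fits standing flat on the 4 mm recess floor, not on the 10 mm rim. I did not measure tilt directly; all four look upright in the final picture.
- **Bystanders:** the final scene picture shows the cup and mouse in place, and the network again reports the cup at (0.45, -0.17).
- **Look-alikes:** I never gripped the green, purple or orange look-alikes. The purple and orange ones stand undisturbed in the final picture, and the network still puts the green one at its starting position.
- **Disagreements:** some final network reports were wrong. It called the sharpener a stapler with score 0.72 and put the mouse at the square tray with score 0.47. It also put the clip tub's underside at 11 mm, but the depth measurement and the picture show it seated on the floor.

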